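Hang the moulding template on the copying stand

ROBOT

A 7-joint arm with a two-finger parallel gripper is mounted at the origin on the work surface. World frame = base frame: x ahead of the robot, y to its left, z up, the work surface at z = 0. Lengths are in m, angles in degrees, forces in N, time in s.
With the tool pointing down it reaches from about 0.35 to 0.775 m from the base axis. Payload 3.1 kg.
Tool frame: the origin (TCP) lies on the mounting face of the last link; the fingertips stand 173 mm ahead of it and the grasp point (between the pads) lies 155 mm ahead of it; z points along the fingers, y is the line along which they close (so a half turn about z gives the same grasp; the last joint's range is limited). The gripper opens to 85 mm and grips with 20 to 120 N. Pads are 22 mm wide; open, the fingers measure 114 mm over their backs; the gripper's body (76 mm by 85 mm) begins 54 mm behind the grasp point. The pads swing forward as they close: fully open they stand 13 mm farther back than shut.
Start: joints at [62.183, 17.813, 0.802, 86.603, -0.252, 75.585, -1.558], TCP at [0.236, -0.497, 0.405] pointing down, gripper open.
Joint ranges: [-154.91, 154.91], [-16.99, 109.72], [-72.82, 74.43], [7.12, 147.25], [-82.49, 262.49], [11.32, 116.49], [-174.64, 174.64]. Speed limits (degrees/s): [159.86, 159.86, 180, 180, 180, 180, 180].

INTERFACE

Orientations are given as [roll, pitch, yaw] about the fixed x, y, z axes, in that order (R = Rz(yaw) Ry(pitch) Rx(roll)).
In Python, from bench import readout, snapshot, get_calibration, order, look_for gives the robot as it stands.
- The arm moves only by the shell command python3 -m handwheel 'ROWS' [FORCE]. ROWS is text: rows parted by semicolons, each of 7 numbers parted by spaces: the shift along the world's x, y, z in m, then the turn, a rotation vector about the world's x, y, z in units of 8 degrees (1.0 is 8 degrees), then the closure, from 0 (fully open) to 1 (shut). A call has 1 to 20 rows; each row shifts and turns the commanded pose from where the row before left it; what a row does not reach is not made up. A row lasts 1/8 s, in which the tool goes at most 62.5 mm and 10.7 degrees, less where a joint would pass 70% of its speed; a pose out of reach is approached as far as the arm can. A call with a gripper value outside its range is refused whole. The fingers move at their own pace and stop on an object; FORCE is the grip in N (left out, the last holds). Time passes only in rows, so rows that do not move let the fingers close. It gives the time, the measured TCP pose, the force, the opening and the grip force at its end, in the units of the state.
- readout.get_state(): the state, without advancing time (a new reading comes with each control period).
- snapshot(name): name is "scene" or "side" or "wrist"; returns the picture (480x640x3 uint8, red, green, blue); there is no depth.
- get_calibration(name): a dict with "mtx" (3x3 intrinsics, pixels), "T" (4x4, takes a point from camera to world coordinates). Camera axes: x right, y up, looking along -z (the intrinsics and any distortion apply to the point x, -y, -z); pixel columns grow to the right and rows downward; lengths in m; the calibration is good to about 2 mm. A picture is of the moment at which its call begins: read the wrist's pose just before it. get_calibration takes no time and is no camera call; for the wrist camera it gives the pose at the moment of the call.
- order.sign_off(): hands the job in; it is judged then, once.
Trained networks look in the newest picture that a camera, given by its name, has taken for a name from the list of things; names that differ only in an ending like _2 or _b are one class to them, and where a whole thing is asked for, a point or a joint stands for the part that bears it (a point fixed in the world has none). Each returns a list of dicts, best first, with "confidence" (0 to 1); they miss things now and then, are a little off and sometimes report something else, mostly with a low value. They report only what shows in the picture. A call takes as long as a camera call. They do not tell look-alikes from the thing itself.
- look_for(camera, target): "at" ([x, y, z] in m, in the coordinates of the camera as it stood for that picture, good to about 4 mm: the middle of the surface that is visible of it).
The state is a dict: "time_s": time; "q": joint angles; "joint_velocities": joint speeds; "joint_efforts": joint torques, N m; "tcp_pos": TCP position; "tcp_rot": TCP orientation; "contact_force": force on the tool from outside, world axes, zero at the start; "moment": the same for the moment, N m; "finger_gap": opening from 0.0 (shut) to 1.0 (fully open); "finger_force": force on a finger pad.
Only numpy, scipy, OpenCV 4.12 (cv2) and the standard library are available. Lean on these libraries where they do the work, as an engineer would, in place of code of your own. Each camera call takes 0.05 s, during which the arm holds its last target. There are 200 camera calls.

TASK

Hang the aluminium template plate on the sloping copying stand: press the large end of its keyhole over the stud's head, push the sprung backing in far enough for the plate to get behind the head, and slide the plate straight down the slope until the stud is fully home at the end of the slot. Do it gently, without forcing the plate against the stand, let go so that the stand alone holds it, hanging straight, and leave the slab, the hammer and the disc where they are.

Things in the scene. Friction and masses are not known exactly. Their poses are not given: they have to be found in the camera images.
- template: Loose aluminium plate 6 mm thick, x -80 to +75, y -45 to +45 mm, 0.18 to 0.29 kg, its -x edge cut as a moulding profile, with a wooden grip bar and a keyhole (see grip, eye, seat). Lies flat on the bench left or right of the stand. Origin on the underside, z up to the side with the bar, +x towards the edge that must be uppermost on the stand.
- grip (a point): Point in the template's wooden grip bar, at template x = -20 mm, y = 0, 30 mm above the underside; axes as the plate. The bar is 14 mm thick along x, 62 mm long along y, and stands from 6 to 48 mm above the underside. Best pinched across its 14 mm, the fingers closing along the plate's x.
- eye (a point): Centre of the keyhole's large end, on the plate's underside, at template x = +30 mm, y = 0; axes as the plate. The large end is an octagon 22 mm across flats, going right through. From it a slot 11 mm wide runs towards +x to a square end at x = +56 mm; 45 degree corners lead into the slot.
- seat (a point): Point of the slot at template x = +52 mm, y = 0, on the underside, where the stud's axis lies when the plate is fully home (the slot's end then touches the 8 mm shank), 22 mm beyond eye; axes as the plate.
- stud_mid (a point): Fixed point 8 mm above the stand's unpressed backing: middle of the range of the stud's head top. Axes: x up the slope (25 deg above level, facing the robot), y left across it, z square out of the face. The stud is clamped immovably anywhere up to 12 mm right or left of here (along y; x and z hold): find it by feel or sight. The face reaches 137 mm below, 43 mm above, 65 mm each side.
- backing (a joint): Push-in travel of the flat sprung plywood backing, 0 (out) to 0.010 m, square to the face. Gives at about 4 N, then 1.8 N per mm: about 9 N at 3 mm, 15 N at 6 mm, 22 N at 10 mm (hard stop). It must be in by over 3 mm for the 6 mm plate to slide behind the stud's head; a locked plate keeps it in by about 3 mm.
- stand: Copying stand: steel base 210 x 160 x 14 mm fixed to the bench, with a sloping board, the backing and the stud: a round steel head 18 mm across, 5 mm thick, top edge bevelled 1 mm, on an 8 mm shank; the head's underside is only 3 mm above the unpressed backing. Origin under the base's middle; x (yaw 0) away from the robot, up the slope; z up.
- slab: Bystander: loose polished stone slab 130 x 100 x 20 mm lying flat on the other side of the stand; origin at the middle of its underside.
- hammer: Bystander: hammer lying on the bench to the right of the stand's far end; origin on its underside, x along the handle towards the head.
- disc: Bystander: loose grinding disc, 110 mm across, 6 mm thick, with a 22 mm bore, lying flat to the left of the stand's far end; origin at the middle of its underside.
Mind the look-alikes: they are no part of the job. Several things have the shape of the template; the one meant has the colours described above.

How it is judged:
By the outcome, as a careful person would: the job done as asked, in the order asked, and still so for the second after the job is handed in, with the robot touching nothing.
It also fails if it takes over 67 s, if anything falls off the work surface, if the arm or the gripper's body presses on something with over 40 N, if the wrist force passes 120 N, or if a joint passes its speed limit or range.

## Working session

There is one attempt and no reset: what is moved stays moved. The work goes in short steps, Python scripts to look and compute and a shell command to move; the robot and the scene stay as the last step left them, time stands still between calls to the robot, and variables do not carry over. Pictures are saved under pics/ and viewed, at most 10 in all, crops included, and the job is handed in when it is done.

```bash
mkdir -p pics; ls; cat > h.py <<'E'
import numpy as np, cv2
from bench import readout, snapshot, get_calibration, order, look_for
def snap(cam,fn=None):
    c=get_calibration(cam); im=snapshot(cam)
    if fn: cv2.imwrite('pics/'+fn,im[:,:,::-1])
    return im,c
def w(c,p): return (c['T']@np.r_[p,1])[:3]
def proj(c,P):
    p=np.linalg.inv(c['T'])@np.r_[P,1]; q=c['mtx']@np.array([p[0],-p[1],-p[2]]); return q[:2]/q[2]
def ray(c,u,v,z):
    d=np.linalg.inv(c['mtx'])@np.array([u,v,1]); d=c['T'][:3,:3]@(d*[1,-1,-1]); o=c['T'][:3,3]
    return o+d*(z-o[2])/d[2]
E
python3 - <<'E'
from h import *
np.set_printoptions(precision=4,suppress=True)
ims=[]
for cam in ['scene','side']:
    im,c=snap(cam,cam+'0.png'); print(c)
    for t in ['template','grip','eye','seat','stud_mid','backing','stand','slab','hammer','disc']:
        try: print(cam,t,[(round(r['confidence'],2),w(c,r['at']),proj(c,w(c,r['at']))) for r in look_for(cam,t)])
        except Exception as e: print(t,e)
print(readout.get_state())
E
```

```text
pics
{'mtx': array([[593.5468,   0.    , 311.2718],
       [  0.    , 593.5468, 239.335 ],
       [  0.    ,   0.    ,   1.    ]]), 'T': array([[ 0.6634, -0.5985,  0.449 ,  1.034 ],
       [ 0.7481,  0.5419, -0.383 , -0.553 ],
       [-0.0141,  0.59  ,  0.8073,  1.1727],
       [ 0.    ,  0.    ,  0.    ,  1.    ]])}
scene template [(0.97, array([ 0.4002, -0.2667,  0.0064]), array([226.9364, 307.5409])), (0.9, array([ 0.2545, -0.4635,  0.004 ]), array([117.4013, 317.2945])), (0.76, array([ 0.6167, -0.1847,  0.0074]), array([318.3801, 350.6835])), (0.38, array([ 0.6053, -0.3439,  0.0269]), array([255.8622, 391.0423]))]
scene grip [(0.79, array([ 0.6172, -0.1811,  0.0009]), array([319.7869, 351.1485])), (0.73, array([ 0.2573, -0.4656,  0.0086]), array([116.6854, 317.6814])), (0.58, array([ 0.4026, -0.2647,  0.0039]), array([228.4193, 308.2974]))]
scene eye [(0.95, array([ 0.2551, -0.4608,  0.0062]), array([118.3288, 316.2796])), (0.79, array([ 0.4027, -0.2657,  0.0093]), array([227.8091, 307.3878])), (0.57, array([ 0.6147, -0.1823,  0.0048]), array([318.5915, 349.8762]))]
scene seat [(
[... 2296 characters left out ...]
8841])), (0.55, array([ 0.5871, -0.3489,  0.0207]), array([410.1452, 315.838 ]))]
side disc [(0.64, array([0.6209, 0.2912, 0.0054]), array([328.4012, 149.9399]))]
{'time_s': 1.1, 'q': array([62.1828, 17.8116,  0.8009, 86.6016, -0.2524, 75.5841, -1.5613]), 'joint_velocities': array([ 0.0112,  0.0355,  0.0033,  0.0506,  0.1095, -0.0083,  0.0558]), 'joint_efforts': array([ -0.0006, -37.9815,   0.1455, -23.0864,   0.0123,   0.0018,
        -0.    ]), 'tcp_pos': array([ 0.2362, -0.4967,  0.4047]), 'tcp_rot': array([179.9955,   0.0004,  25.4306]), 'contact_force': array([ 0.6376, -0.2573,  0.3805]), 'moment': array([-0.0206, -0.0109, -0.0124]), 'finger_force': 0.0, 'finger_gap': 1.001780139364241}
```

View pics/scene0.png

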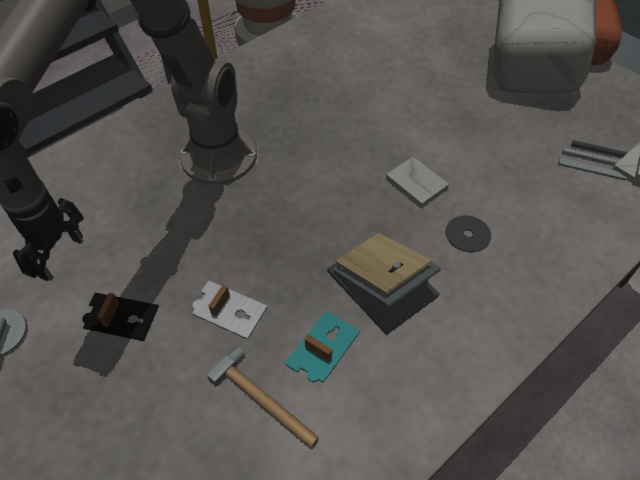

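View pics/side0.png

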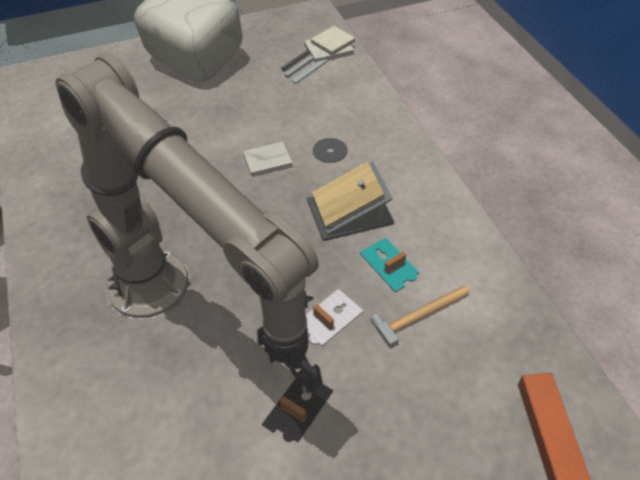

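```bash
cat >> h.py <<'E'
def tri(c1,p1,c2,p2):
    P=lambda c:c['mtx']@np.diag([1,-1,-1])@np.linalg.inv(c['T'])[:3]
    X=cv2.triangulatePoints(P(c1),P(c2),np.float64(p1),np.float64(p2)).ravel(); return X[:3]/X[3]
np.set_printoptions(precision=4,suppress=True)
E
python3 - <<'E'
from h import *
a,b=get_calibration('scene'),get_calibration('side')
for n,p,q in [('nr',(335,262),(323,229)),('nl',(379,235),(313,190)),('fl',(433,262),(375,164)),('fr',(402,291),(384,190)),('stud',(397,264),(362,184)),('bar',(219,296),(323,315)),('eye',(241,314),(339,309))]:
    print(n,tri(a,p,b,q))
print(ray(a,240,313,.006),ray(a,219,289,.048),ray(b,323,312,.048))
S,D=cv2.imread('pics/scene0.png'),cv2.imread('pics/side0.png')
A=cv2.resize(S[225:305,320:450],(780,480),interpolation=2)
B=cv2.resize(S[275:345,185:275],(617,480),interpolation=2)
B=cv2.resize(B,(390,300))
C=cv2.resize(D[155:245,300:400],(390,351),interpolation=2)
o=np.zeros((600,800,3),np.uint8);o[:300,:390]=B;o[:351,400:790]=C;o[351:591,400:790]=cv2.resize(A,(390,240));o[300:540,:390]=cv2.resize(D[285:345,295:375],(390,240))
cv2.imwrite('pics/m.png',o)
print(get_calibration('wrist'))
E
```

```text
nr [ 0.4843 -0.0149  0.0274]
nl [0.5044 0.11   0.0465]
fl [0.6739 0.0846 0.1247]
fr [0.6679 0.0026 0.0979]
stud [0.6176 0.0388 0.1065]
bar [ 0.3838 -0.2739  0.0363]
eye [ 0.4349 -0.2552  0.004 ]
[ 0.4308 -0.2532  0.006 ] [ 0.3732 -0.2617  0.048 ] [ 0.3855 -0.2775  0.048 ]
{'mtx': array([[343.3769,   0.    , 317.3672],
       [  0.    , 343.3769, 244.5473],
       [  0.    ,   0.    ,   1.    ]]), 'T': array([[ 0.4293,  0.8699,  0.2426,  0.2979],
       [-0.9031,  0.4137,  0.115 , -0.4669],
       [-0.0004, -0.2685,  0.9633,  0.3728],
       [ 0.    ,  0.    ,  0.    ,  1.    ]])}
```

View pics/m.png

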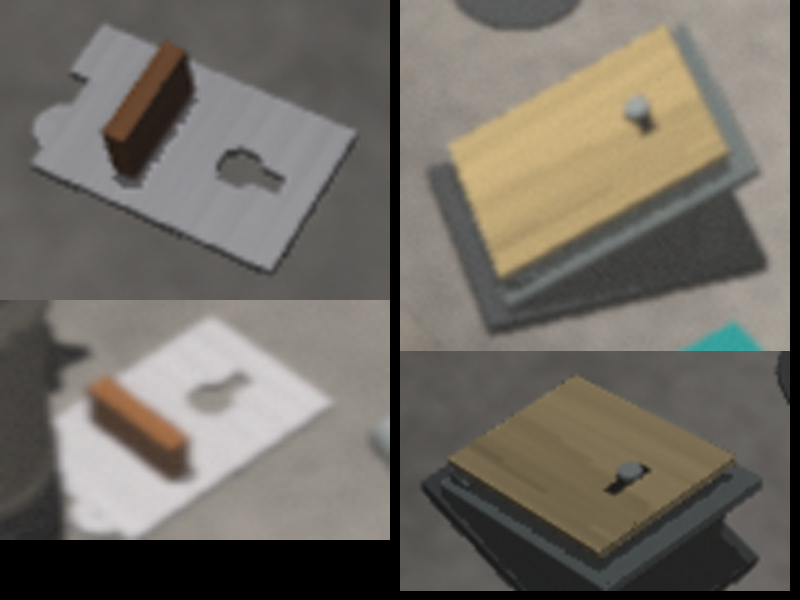

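```bash
python3 - <<'E'
from h import *
a,b=get_calibration('scene'),get_calibration('side')
P={n:tri(a,p,b,q) for n,p,q in [('nr',(336,261.3),(325.6,226)),('nl',(378.7,233.3),(312.8,193)),('fl',(431,260.7),(368.7,162.2)),('fr',(387.7,292.3),(383.8,194)),('stud',(396.7,264),(360.8,182))]}
print(P)
up=(P['fl']+P['fr']-P['nl']-P['nr'])/2; lf=(P['nl']+P['fl']-P['nr']-P['fr'])/2
print(np.linalg.norm(up),np.linalg.norm(lf),np.degrees(np.arctan2(up[1],up[0])),np.degrees(np.arctan2(lf[1],lf[0])),np.degrees(np.arcsin(up[2]/np.linalg.norm(up))))
f=lambda x,y:(185+x/4.3333,275+y*70/300)
A,B,C,D=[ray(a,*f(*p),.006) for p in [(355,132),(272,266),(33,162),(108,25)]]
print(A,B,C,D); print('yaw',[np.degrees(np.arctan2(d[1],d[0])) for d in (B-C,)],np.degrees(np.arctan2(*(A-B)[:2]))*-1, np.linalg.norm(A-B),np.linalg.norm(B-C))
g=lambda x,y:(295+x/4.875,285+(y-300)/4)
E_=[ray(b,*g(*p),.006) for p in [(210,318),(332,402),(135,535)]]; print('side',E_)
d=E_[1]-E_[2]; l=E_[0]-E_[1]; print(np.degrees(np.arctan2(d[1],d[0])),np.degrees(np.arctan2(-l[0],l[1])))
E
```

```text
{'nr': array([ 0.4908, -0.0181,  0.0408]), 'nl': array([0.5009, 0.1103, 0.0412]), 'fl': array([0.6634, 0.0953, 0.1184]), 'fr': array([ 0.6543, -0.0267,  0.1135]), 'stud': array([0.6165, 0.0405, 0.1093])}
0.17982944797404887 0.12559737085998338 -4.147504746888346 85.64146663577168 24.637620124485352
[ 0.4568 -0.1968  0.006 ] [ 0.4895 -0.2769  0.006 ] [ 0.3592 -0.3319  0.006 ] [ 0.3164 -0.2534  0.006 ]
yaw [np.float64(22.87407092663814)] 22.162215616401983 0.08655931502418171 0.1414062811859947
side [array([ 0.4548, -0.2039,  0.006 ]), array([ 0.4897, -0.2851,  0.006 ]), array([ 0.3619, -0.3362,  0.006 ])]
21.79316600859664 23.268108182800518
```

```bash
python3 -m handwheel '.015 .022 -.01 0 0 1.09 0;.015 .022 -.01 0 0 1.09 0;.015 .022 -.01 0 0 1.09 0;.015 .022 -.01 0 0 1.09 0;.015 .022 -.01 0 0 1.09 0;.015 .022 -.01 0 0 1.09 0;.015 .022 -.01 0 0 1.09 0;.015 .022 -.01 0 0 1.09 0;.015 .022 -.01 0 0 1.09 0;.015 .022 -.01 0 0 1.09 0;0 0 0 0 0 0 0;0 0 0 0 0 0 0;0 0 0 0 0 0 0' 30
python3 - <<'E'
from h import *
s=readout.get_state(); im,c=snap('wrist','w1.png'); print(s['time_s'],s['tcp_pos'],s['tcp_rot'],s['q'])
for t in ['template','grip','eye','seat']: print(t,[(round(r['confidence'],2),w(c,r['at'])) for r in look_for('wrist',t)])
y=np.radians(22.5)
o=np.array([.403,-.269,0]);R=np.array([[np.cos(y),-np.sin(y),0],[np.sin(y),np.cos(y),0],[0,0,1]])
for n,p in dict(c1=(.075,.045,.006),c2=(.075,-.045,.006),b1=(-.02,.031,.048),b2=(-.02,-.031,.048),eye=(.03,0,.006),end=(.056,0,.006)).items(): print(n,proj(c,o+R@np.array(p)))
E
```

```text
time_s: 2.72
tcp_pos: [0.3856, -0.278, 0.3051]
tcp_rot: [-180.0, 0.1, 112.4]
contact_force: [-0.3, -0.4, 0.2]
finger_gap: 0.999
finger_force: 0.0
2.725 [ 0.3856 -0.278   0.3051] [-179.9891    0.0676  112.4457] [ 51.0382  15.323  -20.6906 105.8319   6.2528  59.8916  50.328 ]
template [(0.81, array([ 0.403 , -0.2649,  0.0022])), (0.73, array([ 0.5934, -0.194 ,  0.0045])), (0.72, array([ 0.2385, -0.4419,  0.0036]))]
grip [(0.92, array([ 0.2373, -0.4405,  0.003 ])), (0.64, array([ 0.5901, -0.1901,  0.007 ])), (0.58, array([ 0.4   , -0.2672,  0.0094]))]
eye [(0.91, array([ 0.5892, -0.1946,  0.0065])), (0.86, array([ 0.2401, -0.442 ,  0.0029])), (0.64, array([ 0.3984, -0.2677,  0.0033]))]
seat [(0.95, array([ 0.4007, -0.2713,  0.0043])), (0.86, array([ 0.2408, -0.4436,  0.0048])), (0.86, array([ 0.5918, -0.1916,  0.0057]))]
c1 [439.9796 177.8518]
c2 [429.7378 287.0494]
b1 [315.7961 204.8197]
b2 [315.9948 291.8682]
eye [378.4874 234.916 ]
end [410.9268 234.8821]
```

View pics/w1.png

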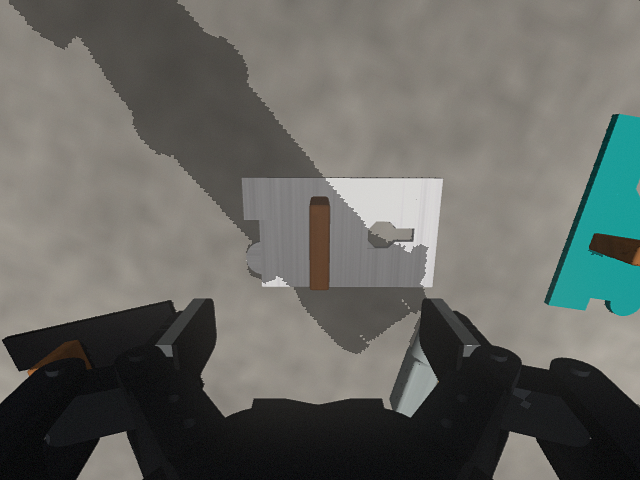

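```bash
python3 -m handwheel '.0012 .0023 -.03 0 0 0 0;0 0 -.03 0 0 0 0;0 0 -.03 0 0 0 0;0 0 -.02 0 0 0 0;0 0 -.007 0 0 0 0;0 0 0 0 0 0 .3;0 0 0 0 0 0 .6;0 0 0 0 0 0 1;0 0 0 0 0 0 1;0 0 0 0 0 0 1;0 0 0 0 0 0 1;0 0 0 0 0 0 1' 90
```

```text
time_s: 4.47
tcp_pos: [0.3876, -0.2748, 0.1885]
tcp_rot: [180.0, 0.1, 112.6]
contact_force: [-1.5, 0.2, 6.2]
finger_gap: 0.148
finger_force: 88.5
```

```bash
python3 -m handwheel '0 0 .02 0 0 0 1;0 0 .03 0 0 0 1;0 0 .04 0 0 0 1;0 0 .04 0 0 0 1;0 0 .04 0 0 0 1;0 0 .02 0 0 0 1;0 0 0 0 0 0 1'
cat >> h.py <<'E'
from scipy.spatial.transform import Rotation as Ro
YS=-4.2
def frame(yaw=None): return Ro.from_euler('z',YS if yaw is None else yaw,degrees=True)*Ro.from_euler('y',-25,degrees=True)
Pt=Ro.from_euler('z',90,degrees=True)*Ro.from_euler('x',180,degrees=True) # tool in plate axes
def delta(R1,p1):
    s=readout.get_state(); R0=Ro.from_euler('xyz',s['tcp_rot'],degrees=True)
    return s, p1-s['tcp_pos'], np.degrees((R1*R0.inv()).as_rotvec())/8
E
python3 - <<'E'
from h import *
stud=np.array([.6164,.039,.107])
F=frame(); eye=stud+F.apply([0,0,.03]); tcp=eye+F.apply([-.05,0,.188])
s,d,r=delta(F*Pt,tcp); print(s['tcp_pos'],s['tcp_rot'],s['contact_force'],tcp,d,r)
im,c=snap('wrist','w2.png')
# predicted held plate corners
R=Ro.from_euler('xyz',s['tcp_rot'],degrees=True)*Pt.inv()
for p in [(.075,.045,.006),(.075,-.045,.006),(.03,0,.006),(.056,0,.006),(-.02,.031,.048)]: print(p,proj(c,s['tcp_pos']+R.apply(np.array(p)-[-.02,0,.188])))
E
```

```text
time_s: 5.35
tcp_pos: [0.3877, -0.2745, 0.3786]
tcp_rot: [179.9, 0.1, 112.6]
contact_force: [-0.0, -0.0, -3.2]
finger_gap: 0.15
finger_force: 88.0
[ 0.3877 -0.2745  0.3786] [179.9201   0.1391 112.6358] [-0.044  -0.0017 -3.1531] [0.4793 0.0491 0.2834] [ 0.0916  0.3235 -0.0951] [ 0.5206 -3.0999 -3.2973]
(0.075, 0.045, 0.006) [532.2165 204.489 ]
(0.075, -0.045, 0.006) [502.5889 380.0236]
(0.03, 0, 0.006) [421.5349 298.781 ]
(0.056, 0, 0.006) [476.2933 298.7683]
(-0.02, 0.031, 0.048) [315.7619 266.0935]
```

View pics/w2.png

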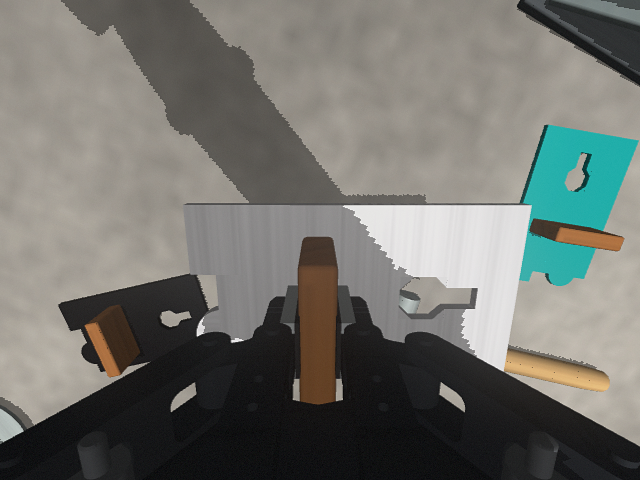

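```bash
python3 -m handwheel '.0092 .0224 -.0075 .052 -.31 -.33 1;.0092 .0224 -.0075 .052 -.31 -.33 1;.0092 .0224 -.0075 .052 -.31 -.33 1;.0092 .0224 -.0075 .052 -.31 -.33 1;.0092 .0224 -.0075 .052 -.31 -.33 1;.0092 .0224 -.0075 .052 -.31 -.33 1;.0092 .0224 -.0075 .052 -.31 -.33 1;.0092 .0224 -.0075 .052 -.31 -.33 1;.0092 .0224 -.0075 .052 -.31 -.33 1;.0092 .0224 -.0075 .052 -.31 -.33 1;0 0 0 0 0 0 1;0 0 0 0 0 0 1;0 0 0 0 0 0 1'
python3 - <<'E'
from h import *
stud=np.array([.6164,.039,.107])
s=readout.get_state(); print(s['q'],s['contact_force'],s['moment']);im,c=snap('wrist','w3.png')
print(s['tcp_pos'],s['tcp_rot'],proj(c,stud)); F=frame()
for t in ['stud_mid','backing','stand']: print(t,[(round(r['confidence'],2),w(c,r['at'])) for r in look_for('wrist',t)])
for p in [(-.137,.065,-.008),(-.137,-.065,-.008),(.043,.065,-.008),(.043,-.065,-.008)]: print(p,proj(c,np.array([.6164,.0373,.1057])+F.apply(p)))
E
```

```text
time_s: 7.02
tcp_pos: [0.479, -0.0517, 0.3024]
tcp_rot: [155.2, -0.1, 85.7]
contact_force: [-0.2, -0.0, -2.8]
finger_gap: 0.151
finger_force: 87.9
[ 28.9379   8.9761 -27.1569 117.3064   9.0806  30.089   -8.222 ] [-0.1656 -0.0202 -2.8311] [0.0173 0.7242 0.0017]
[ 0.479  -0.0517  0.3024] [155.1509  -0.1128  85.7068] [384.7185  87.6835]
stud_mid [(0.93, array([0.5757, 0.0361, 0.085 ])), (0.39, array([ 0.5724, -0.0445,  0.1497]))]
backing [(0.89, array([0.5747, 0.0356, 0.0839]))]
stand [(0.57, array([0.572 , 0.0389, 0.0798]))]
(-0.137, 0.065, -0.008) [120.4251 -41.8374]
(-0.137, -0.065, -0.008) [153.3252 208.5277]
(0.043, 0.065, -0.008) [470.4858 -43.3829]
(0.043, -0.065, -0.008) [445.8132 207.8965]
```

View pics/w3.png

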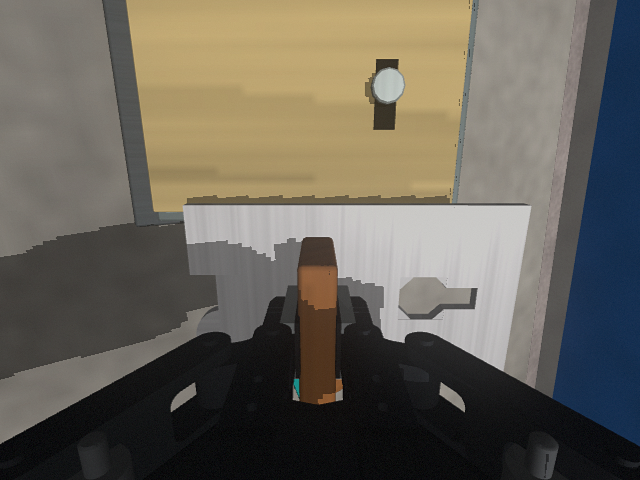

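```bash
python3 -m handwheel '-.0085 .0006 .0181 0 0 0 1;-.0085 .0006 .0181 0 0 0 1;-.0085 .0006 .0181 0 0 0 1;0 0 0 0 0 0 1;0 0 0 0 0 0 1;0 0 0 0 0 0 1'
cat > m.py <<'E'
from h import *
def feats(im):
    hsv=cv2.cvtColor(im,cv2.COLOR_RGB2HSV); H,S,V=[hsv[...,i].astype(int) for i in range(3)]
    wood=((H>12)&(H<28)&(S>70)&(V>110)).astype(np.uint8); wood[205:]=0
    n,l,st,ce=cv2.connectedComponentsWithStats(wood); k=1+st[1:,4].argmax(); wood=(l==k)
    x0,y0,ww,hh=st[k,:4]; print('wood bbox',st[k,:5])
    head=((S<45)&(V>140)).astype(np.uint8); head[:, :x0+20]=0; head[:,x0+ww-20:]=0; head[min(195,y0+hh-10):]=0
    n,l,st,ce=cv2.connectedComponentsWithStats(head); k=1+st[1:,4].argmax(); print('head',st[k],ce[k])
    rows=[r for r in range(y0+15,y0+hh-15) if wood[r].sum()>100]
    L=np.polyfit(rows,[np.where(wood[r])[0][0] for r in rows],1);R=np.polyfit(rows,[np.where(wood[r])[0][-1]+1 for r in rows],1)
    return dict(L=L,R=R,rows=(rows[0],rows[-1]),head=ce[k],area=st[k,4],y0=y0,y1=y0+hh)
E
python3 - <<'E'
from m import *
import pickle
s=readout.get_state(); im,c=snap('wrist','w4.png'); print(s['tcp_pos'],s['tcp_rot']); pickle.dump((s,c),open('w4.pkl','wb'))
print(feats(im)); print(feats(cv2.imread('pics/w3.png')[:,:,::-1].copy()))
E
```

```text
time_s: 7.98
tcp_pos: [0.4537, -0.0487, 0.356]
tcp_rot: [155.2, -0.2, 85.8]
contact_force: [-0.8, -0.8, -2.4]
finger_gap: 0.149
finger_force: 88.2
[ 0.4537 -0.0487  0.356 ] [155.1941  -0.1523  85.8342]
wood bbox [  171     7   268   193 46016]
head [362  91  24  25 460] [373.1239 102.9326]
{'L': array([  0.0999, 170.646 ]), 'R': array([ -0.0843, 439.7149]), 'rows': (22, 184), 'head': array([373.1239, 102.9326]), 'area': np.int32(460), 'y0': np.int32(7), 'y1': np.int32(200)}
wood bbox [  126     0   347   205 62236]
head [374  68  31  34 792] [388.8093  84.6073]
{'L': array([  0.1332, 125.5528]), 'R': array([ -0.104 , 472.8564]), 'rows': (15, 189), 'head': array([388.8093,  84.6073]), 'area': np.int32(792), 'y0': np.int32(0), 'y1': np.int32(205)}
```

View pics/w4.png

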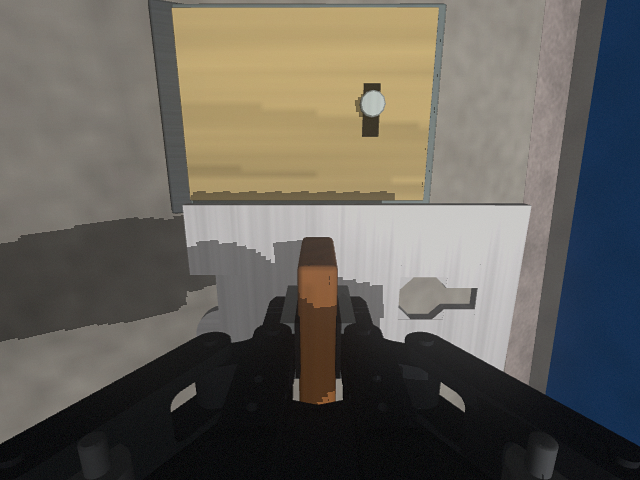

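```bash
cat > fit.py <<'E'
from m import *
import pickle
from scipy.optimize import least_squares
s4,c4=pickle.load(open('w4.pkl','rb'))
def M(p,r): 
    T=np.eye(4);T[:3,:3]=Ro.from_euler('xyz',r,degrees=True).as_matrix();T[:3,3]=p;return T
TC=np.linalg.inv(M(s4['tcp_pos'],s4['tcp_rot']))@c4['T']
T3=M([.479,-.0517,.3024],[155.1509,-.1128,85.7068])
c3=dict(mtx=c4['mtx'],T=T3@TC)
f=[(c4,np.array([.0999,171.]),np.array([-.0843,439.2]),(373.1,103.),8.,201.),(c3,np.array([.1332,125.8]),np.array([-.104,472.5]),(388.8,84.6),None,212.)]
def res(x,full=True):
    o=x[:3];F=Ro.from_euler('z',x[3],degrees=True)*Ro.from_euler('y',-25+x[5],degrees=True)*Ro.from_euler('x',x[6],degrees=True);r=[]
    P=lambda c,p:proj(c,o+F.apply(p))
    for c,L,R,h,t,b in f:
        for y in (.05,-.05):
            u,v=P(c,(-.137,y,-.008)); r.append(u-np.polyval(L,v))
            u,v=P(c,(.043,y,-.008)); r.append(u-np.polyval(R,v))
        r+=list(P(c,(0,x[4],0))-h)
        for xx in (-.12,):
            if t: r.append(P(c,(xx,.065,-.008))[1]-t)
            r.append(P(c,(xx,-.065,-.008))[1]-b)
    return np.r_[r,x[5]*2,x[6]*2]
s=least_squares(res,[.6164,.037,.106,-4.2,.003,0,0]); print(s.x); print(s.fun.round(1))
o=s.x; F=frame(o[3]); print('stud',o[:3]+F.apply([0,o[4],0]))
E
python3 fit.py
```

```text
[ 0.6166  0.0355  0.1096 -4.2157  0.0045  0.1685  0.1221]
[-0.4  0.1 -0.4  0.5 -0.3 -0.2  0.1 -0.4  0.4 -0.   0.1  0.1 -0.3  0.1
  0.2  0.3  0.2]
stud [0.617  0.04   0.1096]
```

```bash
cat > go.py <<'E'
from h import *
import sys
stud=np.array([.617,.040,.1096])
def go(x,y,z,stud=stud):
    """plate eye at stud + (x,y,z) in face axes (m)"""
    F=frame(); tcp=stud+F.apply(np.array([x,y,z])+[-.05,0,.188])
    return delta(F*Pt,tcp)
if __name__=='__main__':
    s,d,r=go(*map(float,sys.argv[1:4])); F=frame()
    print('d',d,'r',r,'face-d',F.inv().apply(d)); print('force face',F.inv().apply(s['contact_force']),'mom face',F.inv().apply(s['moment']))
    print('axes x',F.apply([1,0,0]),'y',F.apply([0,1,0]),'z',F.apply([0,0,1]))
E
python3 go.py 0 0 .015
```

```text
d [ 0.0325  0.0983 -0.0836] r [-0.0209 -0.0221 -0.0049] face-d [-0.0125  0.1004 -0.0864]
force face [-0.6169 -0.4225 -2.3512] mom face [ 0.0449  0.6488 -0.0003]
axes x [ 0.9039 -0.0664  0.4226] y [0.0732 0.9973 0.    ] z [-0.4215  0.031   0.9063]
```

```bash
python3 -m handwheel '-.001 .0252 -.0013 0 0 0 1;-.001 .0252 -.0013 -.02 -.02 0 1;-.001 .0252 -.0013 0 0 0 1;-.001 .0252 -.0014 0 0 0 1;.0073 -.0005 -.0157 0 0 0 1;.0073 -.0005 -.0157 0 0 0 1;.0073 -.0005 -.0157 0 0 0 1;.0073 -.0005 -.0157 0 0 0 1;.0073 -.0005 -.0157 0 0 0 1;0 0 0 0 0 0 1;0 0 0 0 0 0 1;0 0 0 0 0 0 1'
python3 go.py 0 0 .015
python3 - <<'E'
from go import *
im,c=snap('wrist','w5.png'); print('head top',proj(c,stud))
s=readout.get_state();R=Ro.from_euler('xyz',s['tcp_rot'],degrees=True)*Pt.inv()
for p in [(.03,0,.006),(.03,0,0),(.056,0,.006)]: print(proj(c,s['tcp_pos']+R.apply(np.array(p)-[-.02,0,.188])))
cv2.imwrite('pics/w5c.png',cv2.resize(im[250:350,370:500,::-1],(780,600),interpolation=2))
E
```

```text
time_s: 9.52
tcp_pos: [0.4866, 0.0498, 0.274]
tcp_rot: [154.8, 0.0, 85.8]
contact_force: [-0.5, 0.0, -2.3]
finger_gap: 0.151
finger_force: 87.9
d [-0.0003 -0.0002 -0.0015] r [ 0.0025  0.0216 -0.0043] face-d [-0.0009 -0.0003 -0.0012]
force face [-1.4508 -0.0165 -1.9128] mom face [ 0.0009  0.6986 -0.0408]
axes x [ 0.9039 -0.0664  0.4226] y [0.0732 0.9973 0.    ] z [-0.4215  0.031   0.9063]
head top [407.976  282.0991]
[423.1181 299.2167]
[419.496  294.0719]
[477.8633 299.1959]
```

View pics/w5c.png

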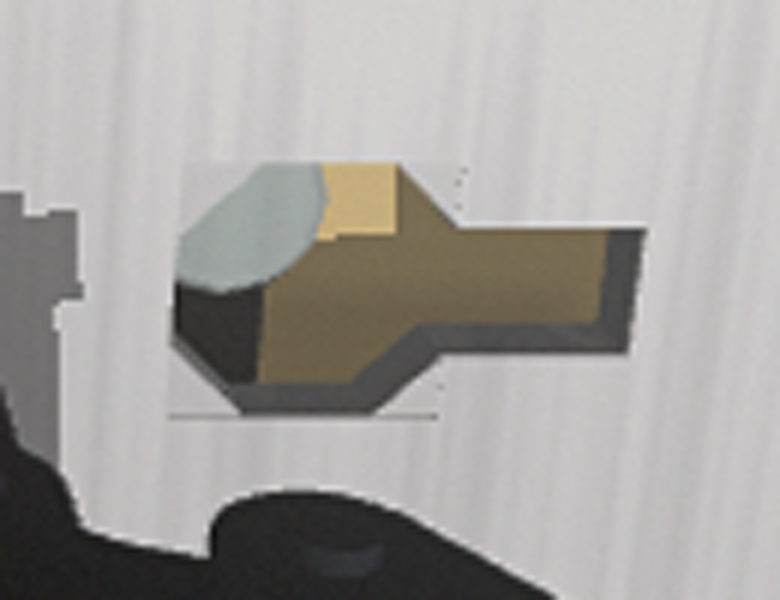

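```bash
python3 -m handwheel '-.0014 .0002 -.0006 0 .02 0 1;.0027 -.0002 -.0059 0 0 0 1;.0027 -.0002 -.0059 0 0 0 1;0 0 0 0 0 0 1;0 0 0 0 0 0 1;0 0 0 0 0 0 1'
sed -i 's/^stud=.*/stud=np.array([.617,.040,.1096])+frame().apply([-.0006,.0005,0])/' go.py
python3 go.py 0 0 .002
python3 - <<'E'
from go import *
im,c=snap('wrist','w6.png'); print('head top',proj(c,stud))
s=readout.get_state();R=Ro.from_euler('xyz',s['tcp_rot'],degrees=True)*Pt.inv()
for p in [(.03,0,.006),(.03,0,0),(.056,0,.006)]: print(proj(c,s['tcp_pos']+R.apply(np.array(p)-[-.02,0,.188])))
cv2.imwrite('pics/w6c.png',cv2.resize(im[250:350,370:500,::-1],(780,600),interpolation=2))
E
```

```text
time_s: 10.32
tcp_pos: [0.4905, 0.0496, 0.2609]
tcp_rot: [155.0, 0.0, 85.8]
contact_force: [0.7, -0.1, -2.3]
finger_gap: 0.152
finger_force: 87.9
d [ 0.0007  0.0002 -0.0005] r [ 0.003  -0.0064 -0.0049] face-d [ 0.0005  0.0002 -0.0008]
force face [-0.3396 -0.0597 -2.4071] mom face [-0.0032  0.7122  0.0127]
axes x [ 0.9039 -0.0664  0.4226] y [0.0732 0.9973 0.    ] z [-0.4215  0.031   0.9063]
head top [419.3147 291.3036]
[423.2214 299.1639]
[419.5953 294.0188]
[477.9844 299.1444]
```

View pics/w6c.png

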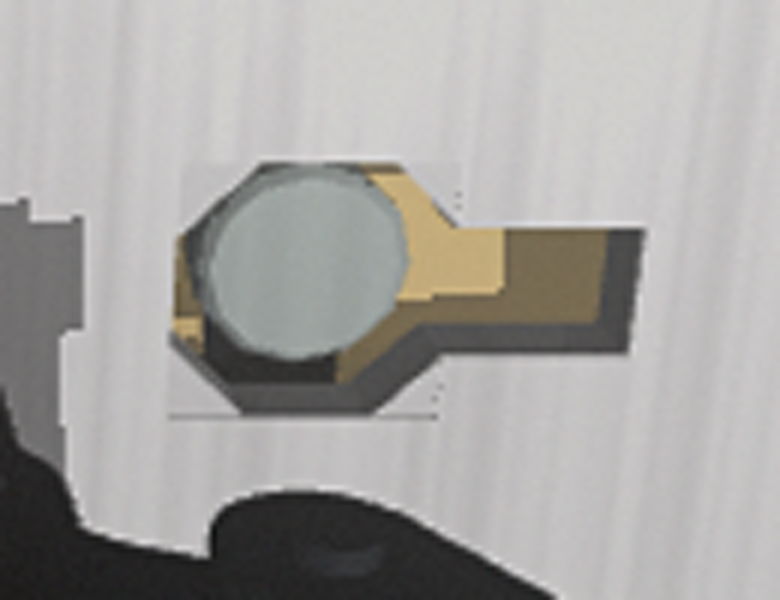

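```bash
python3 -m handwheel '.0006 0 .0003 0 0 0 1;.0008 -.0001 -.0018 0 0 0 1;.0008 0 -.0018 0 0 0 1;.0008 -.0001 -.0018 0 0 0 1;0 0 0 0 0 0 1;0 0 0 0 0 0 1'
python3 go.py 0 0 -.004
```

```text
time_s: 11.12
tcp_pos: [0.4934, 0.0493, 0.2557]
tcp_rot: [155.1, 0.0, 85.8]
contact_force: [-0.9, -0.4, -2.4]
finger_gap: 0.151
finger_force: 87.9
d [ 0.0003  0.0002 -0.0007] r [ 0.0034 -0.0093 -0.0048] face-d [ 0.      0.0003 -0.0008]
force face [-1.7709 -0.4587 -1.8428] mom face [-0.0298  0.6706 -0.0215]
axes x [ 0.9039 -0.0664  0.4226] y [0.0732 0.9973 0.    ] z [-0.4215  0.031   0.9063]
```

```bash
python3 -m handwheel '.0008 0 -.0018 0 0 0 1;.0008 -.0001 -.0018 0 0 0 1;0 0 0 0 0 0 1;0 0 0 0 0 0 1'
python3 go.py 0 0 -.008;python3 -m handwheel '.0008 0 -.0018 0 0 0 1;0 0 0 0 0 0 1;0 0 0 0 0 0 1'
python3 go.py 0 0 -.008
```

```text
time_s: 11.62
tcp_pos: [0.495, 0.0493, 0.2525]
tcp_rot: [155.0, 0.0, 85.8]
contact_force: [-4.3, -0.2, 3.8]
finger_gap: 0.148
finger_force: 89.2
d [ 0.0004  0.0001 -0.0011] r [ 0.0047 -0.0048 -0.0051] face-d [-0.0001  0.0001 -0.0012]
force face [-2.2892 -0.5023  5.2149] mom face [-0.0836  0.8256 -0.0163]
axes x [ 0.9039 -0.0664  0.4226] y [0.0732 0.9973 0.    ] z [-0.4215  0.031   0.9063]
time_s: 12.0
tcp_pos: [0.4958, 0.0493, 0.2508]
tcp_rot: [155.0, 0.1, 85.8]
contact_force: [-6.7, -0.2, 6.7]
finger_gap: 0.153
finger_force: 89.5
d [-0.0004  0.0001  0.0005] r [ 0.0065 -0.0041 -0.0042] face-d [-0.0001  0.0001  0.0006]
force face [-3.2466 -0.6916  8.9299] mom face [-0.1065  0.9466 -0.0254]
axes x [ 0.9039 -0.0664  0.4226] y [0.0732 0.9973 0.    ] z [-0.4215  0.031   0.9063]
```

```bash
python3 -m handwheel '.0005 0 -.0011 0 0 0 1;0 0 0 0 0 0 1;-.0018 .0001 -.0008 0 0 0 1;-.0018 .0001 -.0008 0 0 0 1;-.0018 .0002 -.0009 0 0 0 1;0 0 0 0 0 0 1;0 0 0 0 0 0 1'
python3 go.py -.006 0 -.0098
```

```text
time_s: 12.88
tcp_pos: [0.4941, 0.0493, 0.2501]
tcp_rot: [154.5, -0.0, 85.8]
contact_force: [-0.2, -1.6, 9.6]
finger_gap: 0.152
finger_force: 89.7
d [-0.0033  0.0005 -0.0029] r [ 0.0014  0.0635 -0.0039] face-d [-0.0043  0.0002 -0.0012]
force face [ 4.0072 -1.6383  8.7375] mom face [-0.4696  0.0133  0.069 ]
axes x [ 0.9039 -0.0664  0.4226] y [0.0732 0.9973 0.    ] z [-0.4215  0.031   0.9063]
```

```bash
python3 -m handwheel '.005 -.0004 .0023 0 0 0 1;0 0 0 0 0 0 1;.0005 0 -.0011 0 0 0 1;.0005 -.0001 -.0011 0 0 0 1;0 0 0 0 0 0 1;0 0 0 0 0 0 1'
python3 go.py 0 0 -.0118
python3 - <<'E'
from m import *
im,c=snap('wrist'); cv2.imwrite('pics/w7.png',im[:,:,::-1])
g=cv2.cvtColor(im,cv2.COLOR_RGB2GRAY)
print(g[276:322:3,394:484:3])
E
```

```text
time_s: 13.62
tcp_pos: [0.4969, 0.0494, 0.2479]
tcp_rot: [155.0, 0.1, 85.8]
contact_force: [-10.0, -0.2, 12.2]
finger_gap: 0.152
finger_force: 90.6
d [ 0.0001 -0.0001 -0.    ] r [ 0.0094  0.001  -0.0047] face-d [ 0.0001 -0.     -0.0001]
force face [-3.83   -0.9512 15.2588] mom face [-0.1964  1.1268 -0.0059]
axes x [ 0.9039 -0.0664  0.4226] y [0.0732 0.9973 0.    ] z [-0.4215  0.031   0.9063]
[[200 202 201 197 206 199 201 203 205 212 215 214 214 214 208 202 200 199
  201 200 198 196 205 205 206 205 207 204 203 204]
 [198 200 193 192 190 194  59  61  62  61  62  61  62 142 105 198 194 194
  200 199 196 197 205 204 203 205 206 204 202 205]
 [198 198 190 190 194  52  58  59  56  61  62  64  61 180 176 105 198 193
  200 199 194 195 202 205 203 204 204 202 201 204]
 [196 200 189 189 106  55  58  58  55  59  56  69  58 181 172 175 166 194
  197 199 192 198 202 205 202 205 206 201 197 205]
 [194 199 189 104 107  54  59  62  73  74  73  74  88  78  89 175 172 173
  179 179 177 178 180 181 176 131 106 103 203 202]
 [194 198  99 106 106  55  59  73  72 122 128 131 144 139 142 126 173 172
  173 
[... 595 characters left out ...]
161 158 157 158 161 159
   73  82  84  83  84  85  85  85  77 170 200 190]
 [192 196 132  90  67  81 155 155 158 156 156 158 160 159 155 157 161 156
  163 159 160 165 167 167 170 167 166 198 199 191]
 [192 193 184  96  54  72 133 153 157 155 156 159 160 157 154 159 159 157
  190 185 190 191 195 193 198 194 192 194 198 190]
 [192 193 182 100 152  75 110 153 158 156 156 159 157 157 155 157 158 187
  186 183 191 190 195 192 197 194 191 195 196 191]
 [192 188 183 180 184 155  68 122 155 155 157 159 158 156 153 155 157 187
  188 182 191 191 193 193 196 194 192 197 194 191]
 [192 188 186 192 184 187 183 184 122 155 156 159 157 156 140 184 192 186
  186 183 192 191 194 192 197 193 192 198 192 191]]
```

```bash
python3 -m handwheel '-.0004 0 .0009 0 0 0 1;-.0018 .0001 -.0008 0 0 0 1;-.0018 .0001 -.0008 0 0 0 1;-.0018 .0002 -.0009 0 0 0 1;0 0 0 0 0 0 1;0 0 0 0 0 0 1'
python3 go.py -.006 0 -.0108
```

```text
time_s: 14.42
tcp_pos: [0.4945, 0.0493, 0.249]
tcp_rot: [154.4, -0.0, 85.8]
contact_force: [-0.5, -2.3, 12.1]
finger_gap: 0.154
finger_force: 89.9
d [-0.0033  0.0005 -0.0027] r [ 0.0018  0.0691 -0.0043] face-d [-0.0042  0.0002 -0.0011]
force face [ 4.7903 -2.3021 11.0976] mom face [-0.4671  0.0941  0.0401]
axes x [ 0.9039 -0.0664  0.4226] y [0.0732 0.9973 0.    ] z [-0.4215  0.031   0.9063]
```

```bash
cat >> go.py <<'E'
    R=Ro.from_euler('xyz',s['tcp_rot'],degrees=True)*Pt.inv()
    print('EYE in face (mm)',1e3*F.inv().apply(s['tcp_pos']+R.apply([.05,0,-.188])-stud),'tilt deg',(F.inv()*R).as_rotvec(degrees=True))
E
python3 go.py -.006 0 -.0108 | tail -1
python3 -m handwheel '-.0009 .0001 -.0004 0 .035 0 1;-.0009 .0001 -.0004 0 .035 0 1;0 0 0 0 0 0 1;0 0 0 0 0 0 1'
python3 go.py -.008 0 -.0108
```

```text
EYE in face (mm) [-0.0175 -0.0785 -9.2565] tilt deg [ 0.0379 -0.5523  0.0201]
time_s: 14.92
tcp_pos: [0.4936, 0.0499, 0.2489]
tcp_rot: [154.8, -0.1, 85.9]
contact_force: [0.5, -1.7, 12.2]
finger_gap: 0.152
finger_force: 89.9
d [-0.0042  0.     -0.0035] r [-0.0052  0.0199 -0.0103] face-d [-0.0053 -0.0003 -0.0014]
force face [ 5.7311 -1.624  10.8151] mom face [-0.4195 -0.5473  0.008 ]
axes x [ 0.9039 -0.0664  0.4226] y [0.0732 0.9973 0.    ] z [-0.4215  0.031   0.9063]
EYE in face (mm) [-2.2346  0.6207 -9.294 ] tilt deg [ 0.083  -0.1556  0.0521]
```

```bash
python3 -m handwheel '-.0018 .0001 -.0008 0 0 0 1;-.0013 .0001 -.0019 0 .02 0 1;0 0 0 0 0 0 1;0 0 0 0 0 0 1'
python3 go.py -.012 0 -.0118
python3 - <<'E'
from m import *
im,c=snap('wrist'); cv2.imwrite('pics/w8c.png',cv2.resize(im[255:345,380:500,::-1],(800,600),interpolation=2))
E
```

```text
time_s: 15.42
tcp_pos: [0.4908, 0.0505, 0.2466]
tcp_rot: [154.9, -0.1, 85.9]
contact_force: [-0.8, -1.2, 13.5]
finger_gap: 0.148
finger_force: 90.2
d [-0.0046 -0.0004 -0.0038] r [-0.0092  0.0101 -0.0159] face-d [-0.0058 -0.0008 -0.0015]
force face [ 5.0405 -1.301  12.5993] mom face [-0.3642 -0.6824  0.0416]
axes x [ 0.9039 -0.0664  0.4226] y [0.0732 0.9973 0.    ] z [-0.4215  0.031   0.9063]
EYE in face (mm) [ -6.0013   1.2503 -10.2333] tilt deg [ 0.1257 -0.0751  0.0818]
```

```bash
python3 -m handwheel '-.0018 .0001 -.0008 0 0 0 1;-.0018 .0001 -.0009 0 0 0 1;-.0018 .0002 -.0008 0 0 0 1;-.0018 .0001 -.0009 0 0 0 1;-.0018 .0001 -.0008 0 0 0 1;0 0 0 0 0 0 1;0 0 0 0 0 0 1'
python3 go.py -.022 0 -.0118
```

```text
time_s: 16.35
tcp_pos: [0.4823, 0.0511, 0.2427]
tcp_rot: [154.9, -0.1, 85.9]
contact_force: [1.0, -0.8, 13.8]
finger_gap: 0.154
finger_force: 90.2
d [-0.0051 -0.0003 -0.0041] r [-0.0119  0.0179 -0.0129] face-d [-0.0063 -0.0007 -0.0016]
force face [ 6.764  -0.7056 12.0282] mom face [-0.3337 -0.8008 -0.0409]
axes x [ 0.9039 -0.0664  0.4226] y [0.0732 0.9973 0.    ] z [-0.4215  0.031   0.9063]
EYE in face (mm) [-15.2049   1.183  -10.0867] tilt deg [ 0.1389 -0.1359  0.0489]
```

```bash
python3 -m handwheel '-.0018 .0001 -.0008 0 0 0 1;-.0018 .0001 -.0009 0 0 0 1;0 0 0 0 0 0 1;0 0 0 0 0 0 1'
python3 go.py -.022 0 -.0118|grep -E 'EYE|mom'
python3 -m handwheel '-.0014 .0001 -.0006 0 0 0 1;0 0 0 0 0 0 1;0 0 0 0 0 0 1'
python3 go.py -.022 0 -.0118|grep -E 'EYE|mom'
```

```text
time_s: 16.85
tcp_pos: [0.4787, 0.0513, 0.241]
tcp_rot: [154.9, -0.1, 85.9]
contact_force: [1.6, -0.8, 14.2]
finger_gap: 0.145
finger_force: 90.2
force face [ 7.4492 -0.6747 12.1722] mom face [-0.4123 -0.8628 -0.0785]
EYE in face (mm) [-19.2548   1.1989 -10.1699] tilt deg [ 0.1463 -0.1289  0.0514]
time_s: 17.23
tcp_pos: [0.4773, 0.0514, 0.2404]
tcp_rot: [154.9, -0.1, 85.9]
contact_force: [0.1, -1.2, 13.4]
finger_gap: 0.149
finger_force: 90.2
force face [ 5.8405 -1.1476 12.0355] mom face [-0.4532 -0.8598  0.0215]
EYE in face (mm) [-20.6763   1.1788 -10.1192] tilt deg [ 0.1476 -0.1358  0.046 ]
```

```bash
for i in 1; do python3 -m handwheel '-.0009 .0001 -.0004 0 0 0 1;0 0 0 0 0 0 1;0 0 0 0 0 0 1' | grep force
python3 go.py -.022 0 -.0118|grep -E 'EYE|mom'; done
python3 -m handwheel '-.0009 .0001 -.0004 0 0 0 1;0 0 0 0 0 0 1;0 0 0 0 0 0 1' |grep time
python3 go.py -.022 0 -.0118|grep -E 'EYE|mom'
```

```text
contact_force: [1.2, -1.4, 12.6]
finger_force: 90.2
force face [ 6.5108 -1.2867 10.8527] mom face [-0.4206 -0.8611 -0.0554]
EYE in face (mm) [-21.5197   1.1917 -10.0734] tilt deg [ 0.1485 -0.1464  0.0395]
time_s: 17.98
force face [ 8.3393 -1.6734 10.5627] mom face [-0.5224 -1.0596 -0.021 ]
EYE in face (mm) [-21.6607   1.1951  -9.9475] tilt deg [ 0.1619 -0.2177  0.0342]
```

```bash
python3 -m handwheel '-.0014 .0001 -.0006 0 0 0 1;0 0 0 0 0 0 1;0 0 0 0 0 0 1' |grep time
python3 go.py -.022 0 -.0118|grep -E 'EYE|mom'
```

```text
time_s: 18.35
force face [10.6299 -0.9174  9.5523] mom face [-0.5835 -1.2619 -0.0091]
EYE in face (mm) [-21.7387   1.2004  -9.6818] tilt deg [ 0.19   -0.3394  0.0116]
```

```bash
python3 -m handwheel '.0014 -.0001 .0006 0 0 0 1;-.0004 0 .0009 0 0 0 1;-.0004 0 .0009 0 0 0 1;0 0 0 0 0 0 1;0 0 0 0 0 0 1' |grep time
python3 go.py -.022 0 -.008|grep -E 'EYE|mom'
```

```text
time_s: 18.98
force face [ 9.1192 -0.6982  7.8626] mom face [-0.3825 -1.1627 -0.027 ]
EYE in face (mm) [-21.8366   1.1993  -8.2779] tilt deg [ 0.1815 -0.1955  0.0276]
```

```bash
python3 -m handwheel '.0014 -.0001 .0006 0 0 0 1;-.0004 0 .0009 0 0 0 1;-.0004 0 .0009 0 0 0 1;0 0 0 0 0 0 1;0 0 0 0 0 0 1' |grep time
python3 go.py -.022 0 -.008|grep -E 'EYE|mom'
```

```text
time_s: 19.6
force face [ 8.8692  0.1727 -3.5953] mom face [-0.1901 -1.3265  0.0074]
EYE in face (mm) [-21.8436   1.0992  -7.6035] tilt deg [ 0.2163 -0.0441  0.0308]
```

```bash
python3 -m handwheel '.0014 -.0001 .0006 0 0 0 1;.0014 -.0001 .0006 0 0 0 1;0 0 0 0 0 0 1;0 0 0 0 0 0 1' |grep time
python3 go.py -.022 0 -.008|grep -E 'EYE|mom'
```

```text
time_s: 20.1
force face [ 6.6109 -0.2642  3.1396] mom face [ 0.0518 -1.0454 -0.042 ]
EYE in face (mm) [-22.0299   1.1142  -7.9582] tilt deg [0.1389 0.228  0.0751]
```

```bash
python3 -m handwheel '.0014 -.0001 .0006 0 -.02 0 1;.0009 -.0001 .0004 0 -.02 0 1;0 0 0 0 0 0 1;0 0 0 0 0 0 1' |grep time
python3 go.py -.022 0 -.008|grep -E 'EYE|mom'
```

```text
time_s: 20.6
force face [ 1.0584  0.9594 10.3508] mom face [ 0.092 -0.036 -0.061]
EYE in face (mm) [-21.952    1.0718  -8.1218] tilt deg [0.0738 0.2129 0.108 ]
```

```bash
python3 -m handwheel '-.0004 0 .0009 0 0 0 1;0 0 0 0 0 0 1;0 0 0 0 0 0 .75;0 0 0 0 0 0 .6;0 0 0 0 0 0 .4;0 0 0 0 0 0 .2;0 0 0 0 0 0 .2;0 0 0 0 0 0 .2' 20
python3 go.py -.022 0 -.008|grep -E 'EYE|mom'
```

```text
time_s: 21.6
tcp_pos: [0.4748, 0.0505, 0.2417]
tcp_rot: [155.5, 0.1, 85.8]
contact_force: [-0.5, 0.2, 0.5]
finger_gap: 0.799
finger_force: 0.0
force face [-0.2714  0.2065  0.7059] mom face [-0.0711  0.4565 -0.0056]
EYE in face (mm) [-24.3173  -0.5801  -8.4585] tilt deg [-0.047   0.4735  0.0508]
```

```bash
python3 -m handwheel '-.0084 .0006 .0181 0 0 0 .2;-.0084 .0006 .0181 0 0 0 .2;-.0084 .0006 .0181 0 0 0 .2;-.0084 .0006 .0181 0 0 0 .2;-.0084 .0006 .0181 0 0 0 .2;0 -.03 .01 0 0 0 .2;0 -.03 0 0 0 0 .2;0 -.03 0 0 0 0 .2;0 0 0 0 0 0 .2;0 0 0 0 0 0 .2;0 0 0 0 0 0 .2'
python3 - <<'E'
from go import *
a,ca=snap('wrist','f1.png'); F=frame()
s0=stud+F.apply([.0004,.0,.003])  # refined head top
for n,p in dict(tr=(.023,-.045,-.005),tl=(.023,.045,-.005),end=(.004,0,-.005),head=(0,0,0)).items(): print(n,proj(ca,s0+F.apply(p)))
b,cb=snap('scene'); d,cd=snap('side')
o=np.zeros((600,800,3),np.uint8); o[:360,:480]=cv2.resize(a,(480,360))
o[360:600,:320]=cv2.resize(b[220:310,320:440],(320,240),interpolation=2); o[360:600,320:640]=cv2.resize(d[150:240,295:415],(320,240),interpolation=2)
u,v=proj(ca,s0).astype(int); q=a[max(v-60,0):v+60,u-60:u+60]; o[:320,480:]=cv2.resize(q,(320,320),interpolation=2); print(u,v)
cv2.imwrite('pics/f.png',o[:,:,::-1])
E
```

```text
time_s: 22.98
tcp_pos: [0.4329, -0.0352, 0.3422]
tcp_rot: [155.5, 0.1, 86.0]
contact_force: [0.3, -0.4, 0.3]
finger_gap: 0.8
finger_force: 0.0
tr [437.7206 184.2777]
tl [450.8139  47.7523]
end [416.7905 119.3673]
head [412.9319 118.7479]
412 118
```

View pics/f.png

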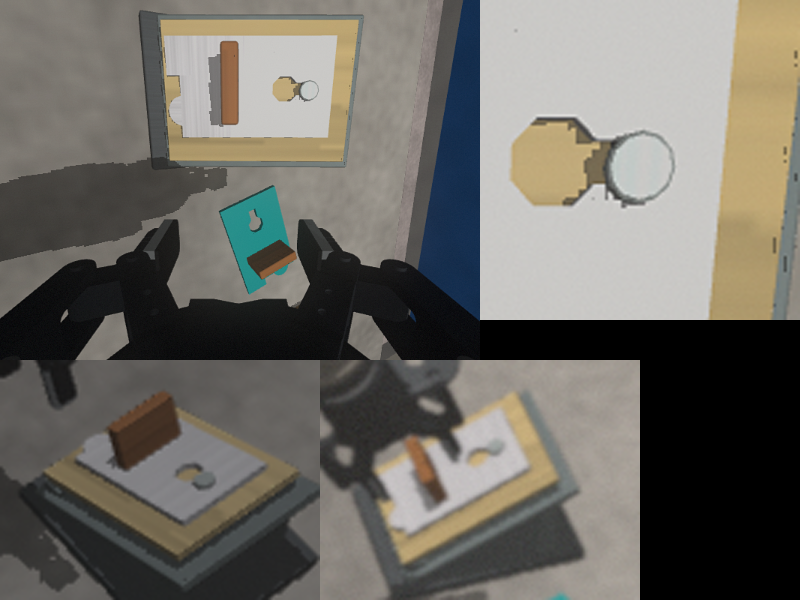

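```bash
python3 - <<'E'
from go import *
im=cv2.imread('pics/f1.png')[:,:,::-1].copy(); c=get_calibration('wrist'); F=frame(); n=F.apply([0,0,1]); s0=stud+F.apply([.0004,0,.003])
def hit(u,v,h):
    d=np.linalg.inv(c['mtx'])@np.array([u,v,1]); d=c['T'][:3,:3]@(d*[1,-1,-1]); o=c['T'][:3,3]
    P=o+d*(((s0+n*h-o)@n)/(d@n)); return 1e3*F.inv().apply(P-s0)
hsv=cv2.cvtColor(im,cv2.COLOR_RGB2HSV); S=hsv[...,1].astype(int);V=hsv[...,2].astype(int)
for r in (100,105,110,114,118,122,126): print(r,' '.join(f'{a}/{b}' for a,b in zip(V[r,360:436:2],S[r,360:436:2]))) if r==118 else None
pl=(S<45)&(V>170)
for r in (70,80,150,165):
    e=np.where(pl[r,400:470])[0][-1]+401; print('edge',r,e,hit(e,r,-.005))
w_=(S>70)
for r in (114,116,118,120):
    k=np.where(w_[r,360:410])[0]; print('eye left',r,360+k[0],hit(360+k[0],r,-.005))
g=cv2.cvtColor(im,cv2.COLOR_RGB2GRAY)[90:150,385:445]
cc=cv2.HoughCircles(cv2.resize(g,None,fx=8,fy=8,interpolation=2),cv2.HOUGH_GRADIENT,1,100,param1=100,param2=15,minRadius=70,maxRadius=130)
if cc is not None:
  for x,y,r in cc[0][:2]: u,v=385+x/8-.5,90+y/8-.5; print('head',u,v,r/8,hit(u,v,-.0003))
E
```

```text
118 201/3 202/5 191/99 192/92 190/91 190/93 191/93 194/93 190/93 190/93 192/93 191/92 192/92 192/93 193/92 187/91 115/78 117/78 120/79 104/66 114/9 203/10 202/9 204/6 200/8 201/6 202/4 202/4 200/5 200/5 200/3 204/6 149/9 203/6 201/4 203/5 203/5 202/5
edge 70 448 [22.6479 30.901  -5.    ]
edge 80 447 [22.6137 24.7056 -5.    ]
edge 150 440 [ 22.3599 -21.2771  -5.    ]
edge 165 439 [ 22.6637 -31.7681  -5.    ]
eye left 114 364 [-33.0382   2.8726  -5.    ]
eye left 116 364 [-32.9872   1.5575  -5.    ]
eye left 118 364 [-32.9361   0.2385  -5.    ]
eye left 120 364 [-32.8849  -1.0844  -5.    ]
head 412.6875 120.0625 11.825 [ 0.0681 -1.4274 -0.3   ]
```

```bash
python3 -c "
from bench import order
print(order.sign_off())"
```

```text
the job is handed in; nothing more can be done
None
```

The aluminium template hangs straight on the stand with the stud home in the slot (within about 0.5 mm by camera); it is released, the slab, hammer and disc were not touched, and the job is handed in at about 23 s.

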